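# Draw a ball for the reading club and present it in the dish

### The arm

A 6-joint arm with a two-finger parallel gripper is mounted at the origin on a cart in front of the work surface, level with it; the furniture and walls round the work are solid. World frame = base frame: x ahead of the robot, y to its left, z up, the work surface at z = 0. Lengths are in m, angles in rad, forces in N, time in s.
With the tool pointing down it reaches from about 0.35 to 0.85 m from the base axis. Payload 8.1 kg.
Tool frame: the origin (TCP) lies at the very end of the fingers, on their centre line; the grasp point (between the pads) lies 19 mm behind it; x points along the fingers, y is the direction in which the jaws open and shut, and the axes are right-handed (so a half turn about x gives the same grasp; the last joint's range is limited). The gripper opens to 93 mm and grips with 3 to 60 N. Pads are 15 mm wide; open, the fingers measure 128 mm over their backs; the gripper's body (75 mm by 188 mm) begins 65 mm behind the grasp point.
Start: joints at [-1.334, 0.13, 1.488, -0, 1.523, -0.085], TCP at [0.19, -0.569, 0.219] pointing down, gripper open.
Joint ranges: [-2.96, 2.96], [-0.89, 2.26], [0.02, 2.5], [-1.34, 4.48], [0, 2.73], [-2.66, 2.66]. Speed limits (rad/s): [2.39, 2.39, 2.79, 3.14, 3.14, 3.14].

### API

Orientations are given as a rotation vector (axis times angle).
In Python, from plant import * gives the robot as it stands. The module is installed in compiled form; this text tells all that it offers.
- The arm moves only by the tool apply_moves, never from a script. Its argument "series" is a list of rows, each an object with "jaw": the gripper's target within -1 to 1 (shut at 1, half-way at 0, fully open at -1); "linear": the shift along the tool's x, y, z normalised to -1 to 1, where 1 is 0.6 m, a list of three; "roll": the turn about the tool's x normalised to -1 to 1, where 1 is 30 degrees. A call has 1 to 20 rows; each row is the pose to reach, as a shift and turn from the pose measured when the call began, along the tool's axes at that moment; what a row does not reach only later rows make up. A row lasts 1/8 s, in which the tool goes at most 62.5 mm and 10.7 degrees, less where a joint would pass 70% of its speed; a pose out of reach is approached as far as the arm can. A call with a number of a shift or a turn outside -1 to 1 is refused whole. A call with a gripper value outside its range is refused whole. The fingers move at their own pace and stop on an object; "force" is the grip in N (left out, the last holds). Time passes only in rows, so rows that repeat a pose let the fingers close. It gives the time, the measured TCP pose, the force and the opening at its end, in the units of the state.
- read_state(): the state, without advancing time (a new reading comes with each control period).
- read_camera(name): name is "side" or "top"; returns a dict with "pixels" (400x640x3 uint8, blue, green, red), "intrinsics" (3x3 intrinsics, pixels), "D" ([k1, k2, p1, p2, k3] as OpenCV has them; the pictures are not rectified), "rvec" (rotation vector, rad) and "tvec" (3), from world to camera coordinates, as OpenCV has them. Camera axes: x right, y down, z forward; pixel columns grow to the right and rows downward; lengths in m; the calibration is good to about 2 mm. A picture is of the moment at which its call begins. There is no depth.
- close_job(): hands the job in, once; it reports no verdict.
The state is a dict: "t": time; "q": joint angles; "dq": joint speeds; "joint_torque": joint torques, N m; "tool_pos": TCP position; "orientation": TCP orientation; "force": force on the tool from outside, world axes, zero at the start; "wrist_torque": the same for the moment, N m; "opening": finger opening in m.
Only numpy, scipy, OpenCV 4.12 (cv2) and the standard library are available. Lean on these libraries where they do the work, as an engineer would, in place of code of your own. Each camera call takes 0.05 s, during which the arm holds its last target. There are 200 camera calls.

### The job

Draw a ball for the reading club: twist the knob of the ball dispenser clockwise to its stop so that the ball rolls down the chute into the dish, then let go of the knob so that it springs back. Once the ball has come to rest, take the dish by its bow handle, lift it level to about 10 cm above where it stood, and turn it a quarter turn (either way), so that the bar of the handle, which lay across the chute, lies along the line of the chute and the children at the ends of the table can see in. Keep the ball in the middle all the while, leave the other things on the table where they are, and finish still holding the dish there, level and still.

Things in the scene. Friction and masses are not known exactly. Their poses are not given: they have to be found in the camera images.
- dispenser: Ball dispenser fixed to the table: wooden base 8 mm thick, aluminium chute. Origin at table height under the middle of its round front (150 mm across) where the dish stands; x points from the dish along the chute to its raised end (away from the robot), y left, z up. The base reaches x = 228 mm. All but the knob is lower than 113 mm.
- chute_lip (a point): Lower end of the chute, at dispenser x = 74, y = 0, 50 mm above the table, axes as the dispenser. The chute rises from here along x at 13 degrees to x = 222 mm, 36 mm wide inside, walls 8 mm high. The lip is 7 mm outside the dish's rim and higher, so the dish can be lifted straight up.
- knob (a joint): Turn of the spring-return knob, rad: 0 at rest, grows clockwise seen from above, stop at 1.35. The spring resists with 0.02 N m at 0, 0.09 N m at the stop, and turns it back to 0 when let go. A steel blade on its shaft lies across the chute before the ball at 0 and swings down-chute out of the way; held at the stop, the ball passes within about 1 s.
- knob_grip (a point): Point on the knob's vertical axis, at dispenser x = 165, y = 36 mm, 120 mm above the table; grip it from above. The grip is a black bar 46 mm long (along this point's x axis), 12 mm wide, top at 130 mm, foot at 106 mm, on a disc 38 mm across. At rest the bar is parallel to the dispenser's x axis; it is rigid with the knob's turn.
- dish: Loose round aluminium dish 134 mm across, about 0.22 kg, standing on the dispenser's base. Origin at the middle of the underside of its foot, z up. Conical floor, rising at 12 degrees to a steep rim 34 mm high. A bow of 8 mm rod rises from the rim at its +y and -y sides to a grip bar over the middle. At the start its y axis (the bar) lies across the chute within 0.05 rad.
- dish_grip (a point): Middle of the dish's wooden grip bar, 122 mm above the underside of the dish. The bar is 60 mm long along the dish's y axis, 12 mm wide and 16 mm high; pinch it across its width from above.
- dish_mid (a point): Middle of the dish's floor, 6 mm above the underside of its foot.
- ball_center (a point): Centre of the wooden ball, 30 mm in diameter, about 40 g. It starts on the chute behind the knob's blade; lying in the middle of the dish its centre is 15 mm above the floor of the dish.
- pencil_cup: Bystander: grey pencil cup with coloured pencils, 77 mm across, 169 mm tall; origin under its middle. Leave it alone.
- tape_roll: Bystander: roll of beige tape lying flat, 104 mm across, 25 mm high; origin under its middle. Leave it alone.
- label_roll: Bystander: roll of labels standing on its end, 68 mm across, 40 mm high; origin under its middle. Leave it alone.
- peg_rack: Bystander: grey moulded label rack, 30x75 mm, 57 mm high; origin under its middle. Leave it alone.
- carton: Bystander: small taped cardboard carton, 75x85 mm, 85 mm high; origin under its middle. Leave it alone.
There are look-alikes about, which are no part of the job. There is more than one size of the dish; the job needs the larger.

How it is judged:
By the outcome, as a careful person would: the job done as asked, in the order asked, and still so for the second after the job is handed in, while the arm keeps its last pose, push and grip.
It also fails if it takes over 61 s, if anything falls off the work surface, if the arm or the gripper's body presses on something with over 40 N, if the wrist force passes 120 N, or if a joint passes its speed limit or range.

## Working session

There is one attempt and no reset: what is moved stays moved. The work goes in short steps, Python scripts to look and compute and a tool call to move; the robot and the scene stay as the last step left them, time stands still between calls to the robot, and variables do not carry over. Pictures are saved under pics/ and viewed, about 8 in all and at most 12, crops included, and the job is handed in when it is done.

Besides the shell and the picture viewer there is one more tool, called after ">>>" as name(argument=value, ...), one argument or row to a line, values as JSON. apply_moves: Moves the arm, as the interface text tells. Its arguments: {"type":"object","properties":{"series":{"type":"array"},"force":{"type":"number"}},"required":["series"]}

```bash
mkdir -p pics; cat > h.py <<'E'
from plant import *
import numpy as np, cv2
def cam(name,fn=None):
    c=read_camera(name); 
    if fn: cv2.imwrite('pics/'+fn,c['pixels'])
    return c
def proj(c,P):
    return cv2.projectPoints(np.array(P,float).reshape(-1,3),np.array(c['rvec'],float),np.array(c['tvec'],float),np.array(c['intrinsics'],float),np.array(c['D'],float))[0].reshape(-1,2)
def ray(c,uv):
    K=np.array(c['intrinsics'],float);D=np.array(c['D'],float)
    n=cv2.undistortPoints(np.array(uv,float).reshape(-1,1,2),K,D).reshape(-1,2)
    R=cv2.Rodrigues(np.array(c['rvec'],float))[0];t=np.array(c['tvec'],float).ravel()
    d=np.c_[n,np.ones(len(n))]@R
    return -R.T@t,d
def atz(c,uv,z):
    o,d=ray(c,uv); z=np.broadcast_to(z,(len(d),))
    return o+d*((z-o[2])/d[:,2])[:,None]
E
python3 - <<'E'
from h import *
for n in ('top','side'):
    c=cam(n,n+'0.png'); print(n,ray(c,[[320,200]]),c['intrinsics'])
s=read_state(); print(s)
E
```

```text
top (array([ 0.30355104, -0.00813992,  0.99161942]), array([[ 0.18345712,  0.00594262, -0.98306233]])) [[381.91454792   0.         322.25494389]
 [  0.         381.91454792 203.16120866]
 [  0.           0.           1.        ]]
side (array([-0.09955873, -1.21439886,  0.81817982]), array([[ 0.38275547,  0.80265382, -0.45745533]])) [[494.30272367   0.         317.90005619]
 [  0.         494.30272367 199.26168133]
 [  0.           0.           1.        ]]
{'t': 0.1, 'q': array([-1.33440066e+00,  1.31096151e-01,  1.48912395e+00, -1.30840738e-05,
        1.52302852e+00, -8.54253300e-02]), 'dq': array([-0.00102906, -0.00170778, -0.00251393, -0.00210771,  0.00101598,
        0.00152012]), 'joint_torque': array([ 9.69125467e-04, -5.61340249e+01, -4.93097556e+01,  7.69661483e-02,
        2.91433081e-02, -6.00625094e-05]), 'tool_pos': array([ 0.18966013, -0.56870314,  0.21771158]), 'orientation': array([ 2.04798267,  0.33415186, -2.04826883]), 'force': array([-0.08923088,  0.08934033,  0.33857099]), 'wrist_torque': array([0.04203969, 0.01479771, 0.03417766]), 'opening': 0.09279517584326369}
```

View pics/top0.png

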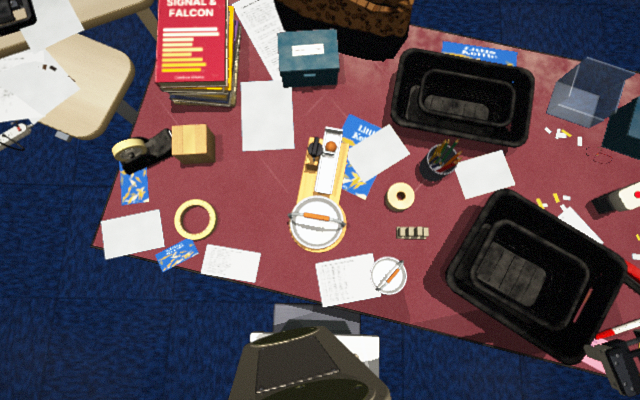

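View pics/side0.png

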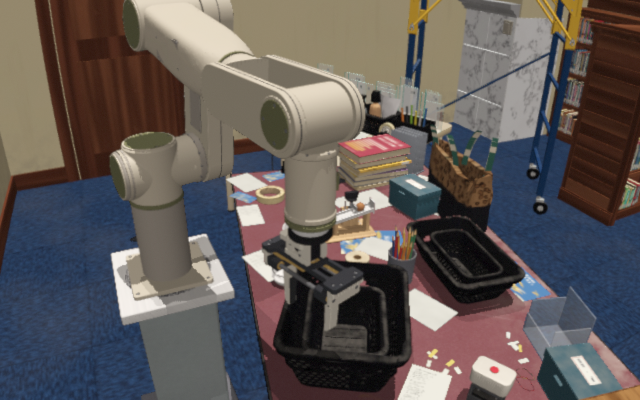

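The top view shows the dispenser with the larger dish at about (317,222), its knob at about (315,148) and the ball at (331,146). Possible mix-ups are the smaller dish at (389,275), the tape roll at (195,219) and the label roll at (400,196). I choose the dish on the dispenser base and check it in a close crop.

```bash
python3 - <<'E'
import cv2
a=cv2.imread('pics/top0.png')[120:260,270:370]
cv2.imwrite('pics/c1.png',cv2.resize(a,None,fx=4.2,fy=4.2,interpolation=cv2.INTER_CUBIC))
E
```

```text
(no output)
```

View pics/c1.png

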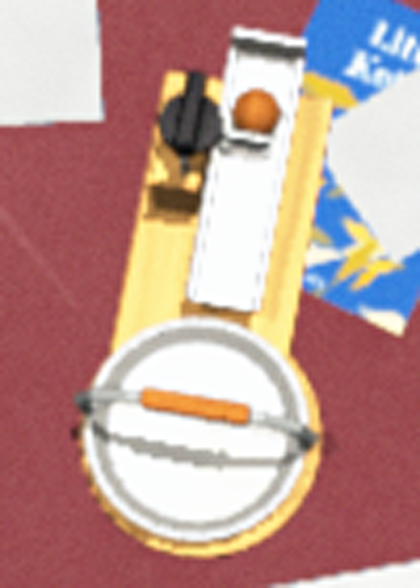

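The crop shows the larger dish on the base, with its orange bar running (141,396)–(250,412) in the crop. The black knob bar is centred near (193,110), and the ball lies behind the blade at (256,110).

```bash
python3 - <<'E'
from h import *
from scipy.optimize import least_squares
c=cam('top')
px=lambda p:np.array(p,float)/4.2+[270,120]
P=np.array([[.165,.036,.130],[.074,0,.052],[0,0,.134],[.074,.020,.058],[.074,-.020,.058]])
uv=px([[193,108],[225,307],[195,404],[190,303],[261,311]])
def T(v,P):
    a=v[2];R=np.array([[np.cos(a),-np.sin(a),0],[np.sin(a),np.cos(a),0],[0,0,1]]);return P@R.T+[v[0],v[1],0]
r=least_squares(lambda v:(proj(c,T(v,P))-uv).ravel(),[.5,0,0]);print(r.x,r.fun)
print('gripends',atz(c,px([[141,396],[250,412],[195,404]]),.136))
print('knob',atz(c,px([[196,73],[191,140],[193,108]]),.13))
print('ball',atz(c,px([[256,110]]),.09))
b=atz(c,px([[83,425],[307,425],[197,322],[197,540]]),.042);print('rim',b,b[:2].mean(0),b[2:].mean(0))
print(T(r.x,np.array([[.165,.036,.12],[0,0,.13]])))
E
```

```text
[ 0.42420161  0.00258613 -0.17294571] [ 0.37729632  0.41603861 -0.28847777 -0.12348493  0.59302779  0.81819005
  0.2183649  -1.24383674 -0.98435746  0.02883917]
gripends [[ 0.42921089  0.03318327  0.136     ]
 [ 0.42230381 -0.02575917  0.136     ]
 [ 0.42574589  0.00396156  0.136     ]]
knob [[0.61448768 0.00955457 0.13      ]
 [0.57527583 0.01108682 0.13      ]
 [0.59392694 0.0105753  0.13      ]]
ball [[ 0.60734925 -0.02550881  0.09      ]]
rim [[ 0.42451684  0.07158541  0.042     ]
 [ 0.42856961 -0.06188424  0.042     ]
 [ 0.4891116   0.005701    0.042     ]
 [ 0.35843881  0.0014955   0.042     ]] [0.42654323 0.00485058 0.042     ] [0.42377521 0.00359825 0.042     ]
[[0.59293522 0.00965509 0.12      ]
 [0.42420161 0.00258613 0.13      ]]
```

```bash
python3 - <<'E'
from h import *
from scipy.spatial.transform import Rotation as Ro
c=cam('top')
px=lambda p:np.array(p,float)/4.2+[270,120]
for e,z in (([[328,97],[290,358]],[.008]*2),([[168,72],[115,343]],[.008]*2),([[229,55],[190,303]],[.092,.058]),([[303,65],[261,311]],[.092,.058])):
    p=atz(c,px(e),np.array(z)); d=p[0]-p[1]; print(p.round(4).tolist(),np.arctan2(d[1],d[0]),np.linalg.norm(d))
s=read_state()
R=Ro.from_rotvec(s['orientation']).as_matrix();print(R.round(3))
E
python3 - <<'E'
import cv2
a=cv2.imread('pics/side0.png')[180:290,300:420]
cv2.imwrite('pics/c2.png',cv2.resize(a,None,fx=5,fy=5,interpolation=cv2.INTER_CUBIC))
E
```

```text
[[0.6451, -0.073, 0.008], [0.4747, -0.0524, 0.008]] -0.12020084165062296 0.17161269960037456
[[0.6586, 0.03, 0.008], [0.4809, 0.0568, 0.008]] -0.149531091018803 0.17975871143208125
[[0.6399, -0.0087, 0.092], [0.4974, 0.01, 0.058]] -0.1305186614750241 0.1477271000822405
[[0.6351, -0.0524, 0.092], [0.4938, -0.0323, 0.058]] -0.14113833405703347 0.1467079233133794
[[-0.     0.316 -0.949]
 [ 0.001 -0.949 -0.316]
 [-1.    -0.001 -0.   ]]
```

View pics/c2.png

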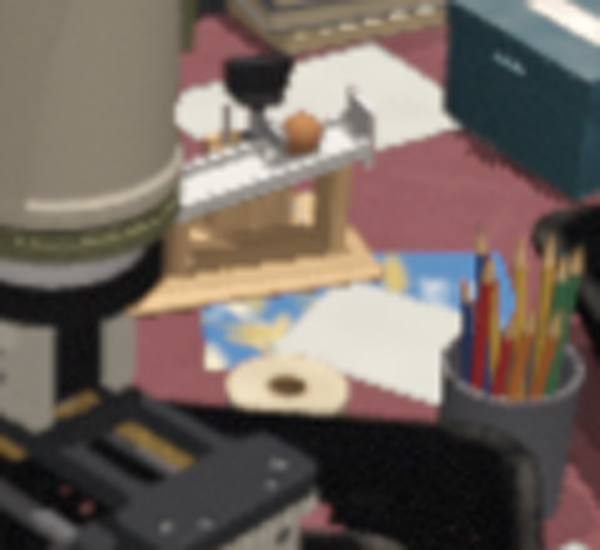

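>>> apply_moves(
  series=[
    {"jaw": -1,"linear": [-0.083,-0.1,-0.15],"roll": -0.2},
    {"jaw": -1,"linear": [-0.083,-0.705,-0.943],"roll": -1},
    {"jaw": -1,"linear": [-0.083,-0.705,-0.943],"roll": -1},
    {"jaw": -1,"linear": [-0.083,-0.705,-0.943],"roll": -1},
    {"jaw": -1,"linear": [-0.083,-0.705,-0.943],"roll": -1},
    {"jaw": -1,"linear": [-0.083,-0.705,-0.943],"roll": -1},
    {"jaw": -1,"linear": [-0.083,-0.705,-0.943],"roll": -1},
    {"jaw": -1,"linear": [-0.083,-0.705,-0.943],"roll": -1},
    {"jaw": -1,"linear": [-0.083,-0.705,-0.943],"roll": -1},
    {"jaw": -1,"linear": [-0.083,-0.705,-0.943],"roll": -1},
    {"jaw": -1,"linear": [-0.083,-0.705,-0.943],"roll": -1},
    {"jaw": -1,"linear": [-0.083,-0.705,-0.943],"roll": -1},
    {"jaw": -1,"linear": [-0.083,-0.705,-0.943],"roll": -1},
    {"jaw": -1,"linear": [-0.083,-0.705,-0.943],"roll": -1},
  ],
)

```text
t: 1.95
tool_pos: [0.5923, 0.0107, 0.268]
orientation: [1.72, 0.775, -1.721]
force: [0.0, -0.4, 0.1]
opening: 0.0933
```

>>> apply_moves(
  series=[
    {"jaw": -1,"linear": [0,0,0],"roll": -1},
    {"jaw": -1,"linear": [0,0,0],"roll": -1},
    {"jaw": -1,"linear": [0,0,0],"roll": -1},
  ],
)

```text
t: 2.33
tool_pos: [0.5917, 0.0091, 0.2682]
orientation: [1.354, 1.11, -1.354]
force: [-0.0, 0.4, 0.6]
opening: 0.0929
```

>>> apply_moves(
  series=[
    {"jaw": -1,"linear": [0,0,0],"roll": -1},
    {"jaw": -1,"linear": [0,0,0],"roll": -1},
    {"jaw": -1,"linear": [0,0,0],"roll": -1},
  ],
)

```text
t: 2.7
tool_pos: [0.5912, 0.0075, 0.2684]
orientation: [0.964, 1.348, -0.964]
force: [-0.1, 0.1, 0.6]
opening: 0.0931
```

>>> apply_moves(
  series=[
    {"jaw": -1,"linear": [0,0,0],"roll": -1},
    {"jaw": -1,"linear": [0,0,0],"roll": -1},
    {"jaw": -1,"linear": [0,0,0],"roll": -1},
  ],
)

```text
t: 3.08
tool_pos: [0.5906, 0.0058, 0.2686]
orientation: [0.559, 1.498, -0.56]
force: [0.2, -0.0, -0.3]
opening: 0.0931
```

>>> apply_moves(
  series=[
    {"jaw": -1,"linear": [0,0,0],"roll": -1},
    {"jaw": -1,"linear": [0,0,0],"roll": -1},
    {"jaw": -1,"linear": [0,0,0],"roll": -1},
  ],
)

```text
t: 3.45
tool_pos: [0.59, 0.0042, 0.2688]
orientation: [0.148, 1.566, -0.148]
force: [1.0, 0.4, 0.1]
opening: 0.0929
```

```bash
cat >> h.py <<'E'
from scipy.spatial.transform import Rotation as Ro
def st():
    s=read_state();R=Ro.from_rotvec(s['orientation']).as_matrix()
    print('t',round(s['t'],2),'pos',s['tool_pos'].round(4),'jawyaw',round(np.arctan2(R[1,1],R[0,1]),4),'tilt',R[:,0].round(3),'F',s['force'].round(2),'T',s['wrist_torque'].round(3),'op',round(s['opening'],4),'q',s['q'].round(3));return s,R
def go(xyz,yaw):
    "normalised row for target TCP and jaw yaw"
    s,R=st(); d=R.T@(np.array(xyz)-s['tool_pos']); a=np.arctan2(R[1,1],R[0,1]); r=(a-yaw+np.pi)%(2*np.pi)-np.pi
    print('linear',(d/.6).round(4),'roll',round(np.degrees(r)/30,3))
E
python3 - <<'E'
from h import *
go((.593,.0115,.16),1.425)
c=cam('side','side1.png')
t=cv2.imread('pics/side0.png')
print(atz(c,[[351.6,194.4]],.118), proj(c,[[.593,.0115,.13],[.593,.0115,.106]]))
a=c['pixels'][120:280,290:450]
cv2.imwrite('pics/c3.png',cv2.resize(a,None,fx=3.7,fy=3.7,interpolation=cv2.INTER_CUBIC))
E
```

```text
t 3.45 pos [0.59   0.0042 0.2688] jawyaw 1.3825 tilt [-0. -0. -1.] F [1.03 0.44 0.07] T [ 0.027 -0.182  0.003] op 0.0929 q [-0.08   0.088  1.443 -0.     1.611 -1.462]
linear [0.1814 0.013  0.0027] roll -0.081
[[0.59482733 0.0094153  0.118     ]] [[350.94415104 190.84163984]
 [350.62076268 197.59997919]]
```

View pics/c3.png

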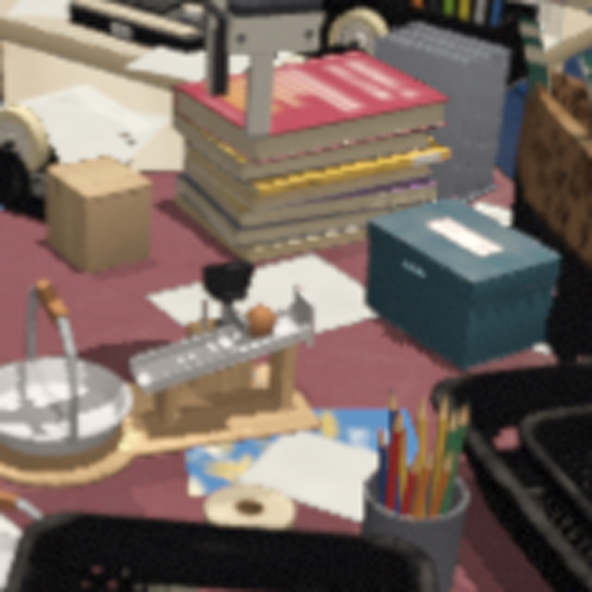

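The crop shows the knob at (228,280), which is full-image (351.6,195.7). That agrees with its projected position to about 1 px. The ball is behind the blade at (262,320), and the dish bar is near (50,300).

>>> apply_moves(
  series=[
    {"jaw": -0.6,"linear": [0.08,0.011,-0.001],"roll": -0.08},
    {"jaw": -0.6,"linear": [0.18,0.011,-0.001],"roll": -0.08},
    {"jaw": -0.6,"linear": [0.18,0.011,-0.001],"roll": -0.08},
    {"jaw": -0.6,"linear": [0.18,0.011,-0.001],"roll": -0.08},
  ],
)

```text
t: 4.0
tool_pos: [0.5913, 0.01, 0.1632]
orientation: [0.111, 1.566, -0.111]
force: [0.3, -0.2, 0.5]
opening: 0.0744
```

```bash
python3 - <<'E'
from h import *
go((.594,.0105,.115),1.425)
c=cam('side'); d=cam('top')
s=read_state();R=Ro.from_rotvec(s['orientation']).as_matrix()
print(proj(c,[[.594,.0105,.13],s['tool_pos']]),proj(d,[[.594,.0105,.13],s['tool_pos']]))
a=cv2.resize(c['pixels'][130:230,300:400],None,fx=4,fy=4,interpolation=cv2.INTER_CUBIC)
b=cv2.resize(d['pixels'][100:200,265:365],None,fx=4,fy=4,interpolation=cv2.INTER_CUBIC)
cv2.imwrite('pics/c4.png',np.hstack([a,b]))
E
```

```text
t 4.0 pos [0.5913 0.01   0.1632] jawyaw 1.4294 tilt [ 0.002 -0.001 -1.   ] F [ 0.3  -0.21  0.54] T [ 0.009 -0.164  0.014] op 0.0744 q [-6.900e-02  1.370e-01  1.583e+00 -1.000e-03  1.420e+00 -1.499e+00]
linear [0.0804 0.0015 0.0042] roll 0.008
[[351.3721163  190.91446145]
 [351.50443989 181.08595436]] [[315.98537502 145.68548747]
 [315.92494626 141.30696938]]
```

View pics/c4.png

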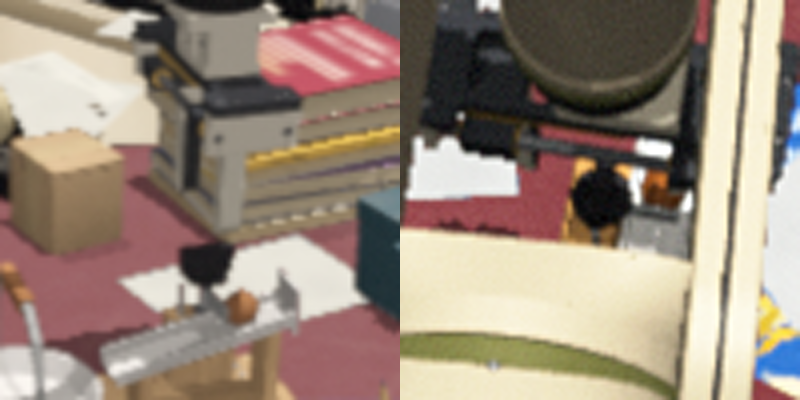

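The left half (side) shows the fingers straddling directly above the knob at (206,262). The right half (top) shows the knob at (600,195), partly hidden by the arm. I go down and grip.

>>> apply_moves(
  series=[
    {"jaw": -0.6,"linear": [0.04,0.002,0.006],"roll": 0.0},
    {"jaw": -0.6,"linear": [0.08,0.002,0.006],"roll": 0.0},
    {"jaw": -0.6,"linear": [0.08,0.002,0.006],"roll": 0.0},
    {"jaw": 1,"linear": [0.08,0.002,0.006],"roll": 0.0},
    {"jaw": 1,"linear": [0.08,0.002,0.006],"roll": 0.0},
    {"jaw": 1,"linear": [0.08,0.002,0.006],"roll": 0.0},
    {"jaw": 1,"linear": [0.08,0.002,0.006],"roll": 0.0},
    {"jaw": 1,"linear": [0.08,0.002,0.006],"roll": 0.0},
  ],
  force=25,
)

```text
t: 5.1
tool_pos: [0.5966, 0.0109, 0.1167]
orientation: [0.11, 1.563, -0.111]
force: [-0.1, 0.9, 1.2]
opening: 0.0291
```

```bash
python3 - <<'E'
from h import *
go((.594,.0105,.115),1.425)
E
```

```text
t 5.1 pos [0.5966 0.0109 0.1167] jawyaw 1.4302 tilt [ 0.005 -0.001 -1.   ] F [-0.11  0.86  1.16] T [ 0.011 -0.197  0.005] op 0.0291 q [-0.067  0.185  1.616 -0.     1.335 -1.497]
linear [ 0.0029 -0.0013 -0.0042] roll 0.01
```

>>> apply_moves(
  series=[
    {"jaw": 1,"linear": [0.004,0,-0.005],"roll": 0.0},
    {"jaw": 1,"linear": [0.004,0,-0.005],"roll": 0.0},
    {"jaw": 1,"linear": [0.004,0,-0.005],"roll": 0.0},
    {"jaw": 1,"linear": [0.004,0,-0.005],"roll": 0.0},
    {"jaw": 1,"linear": [0.004,0,-0.005],"roll": 0.0},
    {"jaw": 1,"linear": [0.004,0,-0.005],"roll": 0.0},
  ],
)

```text
t: 5.85
tool_pos: [0.5932, 0.0127, 0.1138]
orientation: [0.111, 1.564, -0.109]
force: [-1.0, 7.0, -0.9]
opening: 0.012
```

```bash
python3 - <<'E'
from h import *
go((.594,.0105,.115),1.425)
E
```

```text
t 5.85 pos [0.5932 0.0127 0.1138] jawyaw 1.4306 tilt [ 0.004  0.001 -1.   ] F [-0.97  7.03 -0.91] T [ 0.986 -0.281 -0.162] op 0.012 q [-0.066  0.18   1.628  0.002  1.329 -1.497]
linear [-0.0021 -0.0035  0.0019] roll 0.011
```

>>> apply_moves(
  series=[
    {"jaw": 1,"linear": [0,0.003,0],"roll": 0.0},
    {"jaw": 1,"linear": [0,0.003,0],"roll": 0.25},
    {"jaw": 1,"linear": [0,0.003,0],"roll": 0.5},
    {"jaw": 1,"linear": [0,0.003,0],"roll": 0.75},
    {"jaw": 1,"linear": [0,0.003,0],"roll": 0.9},
    {"jaw": 1,"linear": [0,0.003,0],"roll": 0.9},
    {"jaw": 1,"linear": [0,0.003,0],"roll": 0.9},
  ],
)

```text
t: 6.72
tool_pos: [0.5935, 0.0136, 0.1138]
orientation: [0.478, 1.514, -0.476]
force: [0.5, -5.7, 0.4]
opening: 0.0119
```

```bash
python3 - <<'E'
from h import *
go((.593,.0135,.114),1.425-1.35)
E
```

```text
t 6.72 pos [0.5935 0.0136 0.1138] jawyaw 0.9611 tilt [ 0.004 -0.    -1.   ] F [ 0.53 -5.72  0.42] T [-1.113 -0.116  0.021] op 0.0119 q [-0.064  0.181  1.627  0.     1.329 -1.025]
linear [-0.0004 -0.0006 -0.0005] roll 1.692
```

>>> apply_moves(
  series=[
    {"jaw": 1,"linear": [0,-0.0005,0.0005],"roll": 0.3},
    {"jaw": 1,"linear": [0,-0.0005,0.0005],"roll": 0.6},
    {"jaw": 1,"linear": [0,-0.0005,0.0005],"roll": 0.85},
    {"jaw": 1,"linear": [0,-0.0005,0.0005],"roll": 0.85},
  ],
)

```text
t: 7.22
tool_pos: [0.5939, 0.0139, 0.1138]
orientation: [0.821, 1.407, -0.816]
force: [4.4, 2.4, -1.3]
opening: 0.0119
```

```bash
python3 - <<'E'
from h import *
go((.593,.0135,.114),1.425-1.35)
E
```

```text
t 7.22 pos [0.5939 0.0139 0.1138] jawyaw 0.5186 tilt [ 0.005  0.001 -1.   ] F [ 4.35  2.36 -1.34] T [ 0.224 -0.644 -0.024] op 0.0119 q [-6.400e-02  1.810e-01  1.627e+00  1.000e-03  1.329e+00 -5.830e-01]
linear [-0.0004 -0.0015 -0.0002] roll 0.847
```

>>> apply_moves(
  series=[
    {"jaw": 1,"linear": [0,0,0],"roll": 0.3},
    {"jaw": 1,"linear": [0,0,0],"roll": 0.6},
    {"jaw": 1,"linear": [0,0,0],"roll": 0.85},
    {"jaw": 1,"linear": [0,0,0],"roll": 0.92},
    {"jaw": 1,"linear": [0,0,0],"roll": 0.92},
    {"jaw": 1,"linear": [0,0,0],"roll": 0.92},
    {"jaw": 1,"linear": [0,0,0],"roll": 0.92},
    {"jaw": 1,"linear": [0,0,0],"roll": 0.92},
    {"jaw": 1,"linear": [0,0,0],"roll": 0.92},
    {"jaw": 1,"linear": [0,0,0],"roll": 0.92},
    {"jaw": 1,"linear": [0,0,0],"roll": 0.92},
    {"jaw": 1,"linear": [0,0,0],"roll": 0.92},
  ],
)

```text
t: 8.72
tool_pos: [0.5945, 0.0141, 0.1138]
orientation: [1.182, 1.225, -1.173]
force: [5.1, 0.3, -3.1]
opening: 0.012
```

```bash
python3 - <<'E'
from h import *
go((.593,.0135,.114),1.425-1.35)
c=cam('side'); d=cam('top')
a=cv2.resize(c['pixels'][130:270,270:370],None,fx=4,fy=4,interpolation=cv2.INTER_CUBIC)
b=cv2.resize(d['pixels'][120:260,265:365],None,fx=4,fy=4,interpolation=cv2.INTER_CUBIC)
cv2.imwrite('pics/c5.png',np.hstack([a,b]))
E
```

```text
t 8.72 pos [0.5945 0.0141 0.1138] jawyaw 0.0423 tilt [ 0.006  0.001 -1.   ] F [ 5.05  0.34 -3.12] T [-0.102 -0.85   0.395] op 0.012 q [-6.300e-02  1.810e-01  1.626e+00  1.000e-03  1.327e+00 -1.060e-01]
linear [-0.0003 -0.0026  0.0009] roll -0.062
```

View pics/c5.png

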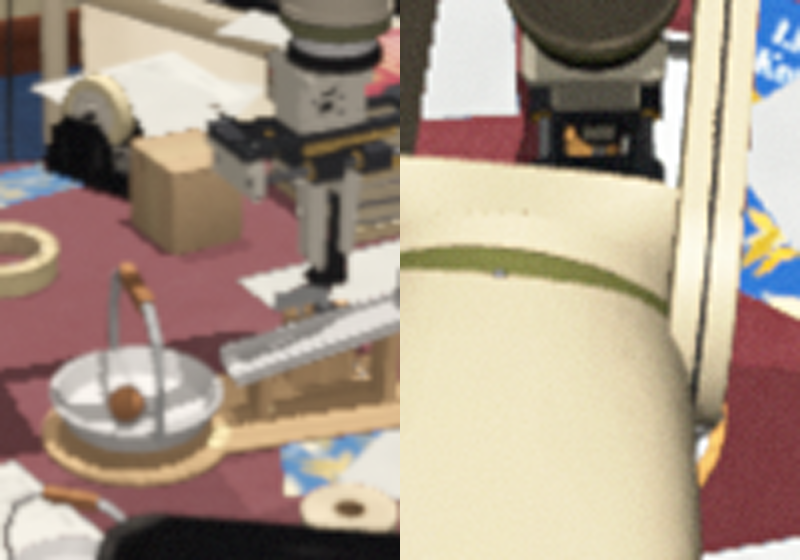

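The side view shows the ball in the dish at (127,403) and the chute empty. The wrist moment of 0.4 N m about the vertical shows the knob is on its stop. I let go and rise.

>>> apply_moves(
  series=[
    {"jaw": -1,"linear": [0,0,0],"roll": 0},
    {"jaw": -1,"linear": [0,0,0],"roll": 0},
    {"jaw": -1,"linear": [0,0,0],"roll": 0},
    {"jaw": -1,"linear": [0,0,0],"roll": 0},
    {"jaw": -1,"linear": [0,0,0],"roll": 0},
    {"jaw": -1,"linear": [0,0,0],"roll": 0},
    {"jaw": -1,"linear": [-0.08,0,0],"roll": 0},
    {"jaw": -1,"linear": [-0.16,0,0],"roll": 0},
    {"jaw": -1,"linear": [-0.2,0,0],"roll": 0},
    {"jaw": -1,"linear": [-0.2,0,0],"roll": 0},
  ],
)

```text
t: 10.07
tool_pos: [0.5953, 0.014, 0.2366]
orientation: [1.184, 1.221, -1.169]
force: [0.2, 0.2, -0.4]
opening: 0.0928
```

```bash
python3 - <<'E'
from h import *
c=cam('side'); d=cam('top')
# dish bar centre from side & top first pics
px=lambda p:np.array(p,float)/4.2+[270,120]
for uvs,uvt in (([270+135/4,130+283/4],px([195,404])),):
    o1,d1=ray(c,[uvs]);o2,d2=ray(d,[uvt]);A=np.c_[d1[0],-d2[0]];x=np.linalg.lstsq(A,o2-o1,rcond=None)[0]
    p,q=o1+x[0]*d1[0],o2+x[1]*d2[0];print('tri',p,q)
go((.4245,.003,.20),-.11)
a=cv2.resize(c['pixels'][160:250,280:400],None,fx=6,fy=6,interpolation=cv2.INTER_CUBIC)
cv2.imwrite('pics/c6.png',a)
E
```

```text
tri [0.42699337 0.00375261 0.13249719] [0.42626057 0.00401253 0.13239621]
t 10.18 pos [0.5934 0.0141 0.2326] jawyaw 0.0424 tilt [ 0.005  0.001 -1.   ] F [-0.69 -0.6  -0.28] T [-0.01  -0.08  -0.035] op 0.0931 q [-6.400e-02  1.020e-01  1.493e+00  1.000e-03  1.541e+00 -1.060e-01]
linear [ 0.0528 -0.2823  0.0065] roll 0.291
```

View pics/c6.png

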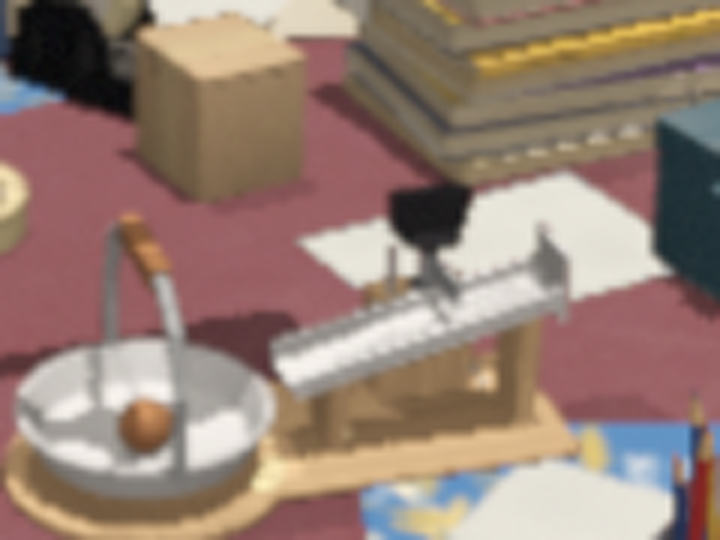

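The knob is back at rest with its blade across the chute. The ball lies in the middle of the dish at (146,425), and the dish bar is at (145,243). I go over the bar next.

>>> apply_moves(
  series=[
    {"jaw": -0.6,"linear": [0.0,-0.1,0.0],"roll": 0.15},
    {"jaw": -0.6,"linear": [0.03,-0.2,0.006],"roll": 0.3},
    {"jaw": -0.6,"linear": [0.05,-0.28,0.006],"roll": 0.3},
    {"jaw": -0.6,"linear": [0.05,-0.28,0.006],"roll": 0.3},
    {"jaw": -0.6,"linear": [0.05,-0.28,0.006],"roll": 0.3},
    {"jaw": -0.6,"linear": [0.05,-0.28,0.006],"roll": 0.3},
  ],
)

```text
t: 10.92
tool_pos: [0.427, 0.0033, 0.2021]
orientation: [1.297, 1.15, -1.288]
force: [1.1, 0.8, 0.7]
opening: 0.0745
```

```bash
python3 - <<'E'
from h import *
go((.426,.004,.111),-.117)
c=cam('side'); s=read_state()
print((proj(c,[s['tool_pos'],[.426,.004,.13]])-[260,150])*6)
a=cv2.resize(c['pixels'][150:250,260:380],None,fx=6,fy=6,interpolation=cv2.INTER_CUBIC)
cv2.imwrite('pics/c7.png',a)
E
```

```text
t 10.93 pos [0.427  0.0033 0.2021] jawyaw -0.1145 tilt [ 0.006  0.001 -1.   ] F [1.06 0.83 0.75] T [-0.07  -0.148 -0.034] op 0.0745 q [-0.114 -0.356  1.968  0.002  1.524  0.   ]
linear [ 0.1518 -0.0026 -0.0006] roll 0.005
[[262.74357018 179.43027353]
 [260.49724034 309.0564869 ]]
```

View pics/c7.png

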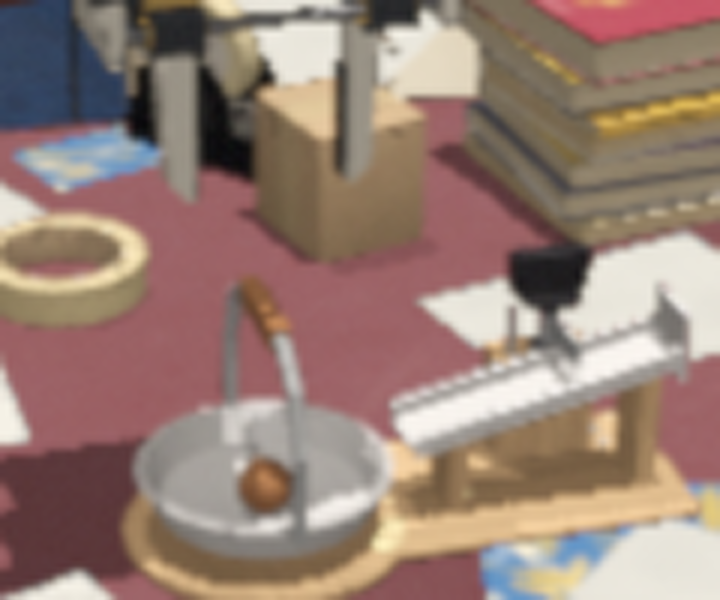

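The bar is at (265,305), midway in x between the fingertips at (185,198) and (350,178). The ball rests at (265,487).

>>> apply_moves(
  series=[
    {"jaw": -0.6,"linear": [0.05,-0.0015,0.0],"roll": 0},
    {"jaw": -0.6,"linear": [0.1,-0.0015,0.0],"roll": 0},
    {"jaw": -0.6,"linear": [0.15,-0.0015,0.0],"roll": 0},
    {"jaw": -0.6,"linear": [0.15,-0.0015,0.0],"roll": 0},
    {"jaw": -0.6,"linear": [0.15,-0.0015,0.0],"roll": 0},
    {"jaw": 0.3,"linear": [0.15,-0.0015,0.0],"roll": 0},
    {"jaw": 0.3,"linear": [0.15,-0.0015,0.0],"roll": 0},
    {"jaw": 0.3,"linear": [0.15,-0.0015,0.0],"roll": 0},
    {"jaw": 0.5,"linear": [0.15,-0.0015,0.0],"roll": 0},
    {"jaw": 0.5,"linear": [0.15,-0.0015,0.0],"roll": 0},
  ],
  force=20,
)

```text
t: 12.22
tool_pos: [0.4266, 0.0036, 0.1121]
orientation: [1.297, 1.15, -1.288]
force: [0.0, -0.3, -0.3]
opening: 0.0286
```

```bash
python3 - <<'E'
from h import *
go((.426,.004,.111),-.117)
E
```

```text
t 12.22 pos [0.4266 0.0036 0.1121] jawyaw -0.1145 tilt [ 0.006  0.001 -1.   ] F [ 0.04 -0.26 -0.3 ] T [-0.    -0.063  0.023] op 0.0286 q [-1.140e-01 -2.880e-01  2.082e+00  2.000e-03  1.342e+00  0.000e+00]
linear [ 0.0019 -0.0011 -0.0006] roll 0.005
```

Centred well enough (28 mm open, no contact). I close slowly the rest of the way.

>>> apply_moves(
  series=[
    {"jaw": 0.55,"linear": [0,0,0],"roll": 0},
    {"jaw": 0.6,"linear": [0,0,0],"roll": 0},
    {"jaw": 0.65,"linear": [0,0,0],"roll": 0},
    {"jaw": 0.7,"linear": [0,0,0],"roll": 0},
    {"jaw": 0.75,"linear": [0,0,0],"roll": 0},
    {"jaw": 0.8,"linear": [0,0,0],"roll": 0},
    {"jaw": 1,"linear": [0,0,0],"roll": 0},
    {"jaw": 1,"linear": [0,0,0],"roll": 0},
    {"jaw": 1,"linear": [0,0,0],"roll": 0},
    {"jaw": 1,"linear": [0,0,0],"roll": 0},
  ],
  force=35,
)

```text
t: 13.48
tool_pos: [0.4265, 0.0036, 0.1121]
orientation: [1.297, 1.15, -1.288]
force: [0.2, -0.3, -1.7]
opening: 0.0115
```

```bash
python3 - <<'E'
from h import *
go((.426,.004,.211),-.117)
E
```

```text
t 13.47 pos [0.4265 0.0036 0.1121] jawyaw -0.1145 tilt [ 0.006  0.001 -1.   ] F [ 0.21 -0.34 -1.7 ] T [-0.201 -0.096  0.043] op 0.0115 q [-1.140e-01 -2.880e-01  2.082e+00  2.000e-03  1.342e+00  1.000e-03]
linear [-1.649e-01 -1.000e-04 -9.000e-04] roll 0.005
```

>>> apply_moves(
  series=[
    {"jaw": 1,"linear": [-0.003,0,0],"roll": 0},
    {"jaw": 1,"linear": [-0.009,0,0],"roll": 0},
    {"jaw": 1,"linear": [-0.018,0,0],"roll": 0},
    {"jaw": 1,"linear": [-0.03,0,0],"roll": 0},
    {"jaw": 1,"linear": [-0.043,0,0],"roll": 0},
    {"jaw": 1,"linear": [-0.057,0,0],"roll": 0},
    {"jaw": 1,"linear": [-0.071,0,0],"roll": 0},
    {"jaw": 1,"linear": [-0.085,0,0],"roll": 0},
    {"jaw": 1,"linear": [-0.099,0,0],"roll": 0},
    {"jaw": 1,"linear": [-0.113,0,0],"roll": 0},
    {"jaw": 1,"linear": [-0.127,0,0],"roll": 0},
    {"jaw": 1,"linear": [-0.14,0,0],"roll": 0},
    {"jaw": 1,"linear": [-0.151,0,0],"roll": 0},
    {"jaw": 1,"linear": [-0.159,0,0],"roll": 0},
    {"jaw": 1,"linear": [-0.164,0,0],"roll": 0},
    {"jaw": 1,"linear": [-0.167,0,0],"roll": 0},
    {"jaw": 1,"linear": [-0.168,0,0],"roll": 0},
    {"jaw": 1,"linear": [-0.168,0,0],"roll": 0},
    {"jaw": 1,"linear": [-0.168,0,0],"roll": 0},
  ],
)

```text
t: 15.85
tool_pos: [0.4258, 0.0034, 0.2127]
orientation: [1.297, 1.15, -1.288]
force: [-1.4, -0.1, -2.6]
opening: 0.0117
```

```bash
python3 - <<'E'
from h import *
go((.4265,.0036,.212),-.145+np.pi/2)
go((.4265,.0036,.212),-.145-np.pi/2)
c=cam('side')
a=cv2.resize(c['pixels'][120:250,260:380],None,fx=5,fy=5,interpolation=cv2.INTER_CUBIC)
cv2.imwrite('pics/c8.png',a)
E
```

```text
t 15.85 pos [0.4258 0.0034 0.2127] jawyaw -0.1145 tilt [ 0.005  0.001 -1.   ] F [-1.37 -0.1  -2.63] T [-0.072 -0.041  0.03 ] op 0.0117 q [-0.114 -0.364  1.955  0.002  1.545  0.   ]
linear [ 0.0011  0.0011 -0.0004] roll -2.942
t 15.85 pos [0.4258 0.0034 0.2127] jawyaw -0.1145 tilt [ 0.005  0.001 -1.   ] F [-1.37 -0.1  -2.63] T [-0.072 -0.041  0.03 ] op 0.0117 q [-0.114 -0.364  1.955  0.002  1.545  0.   ]
linear [ 0.0011  0.0011 -0.0004] roll 3.058
```

View pics/c8.png

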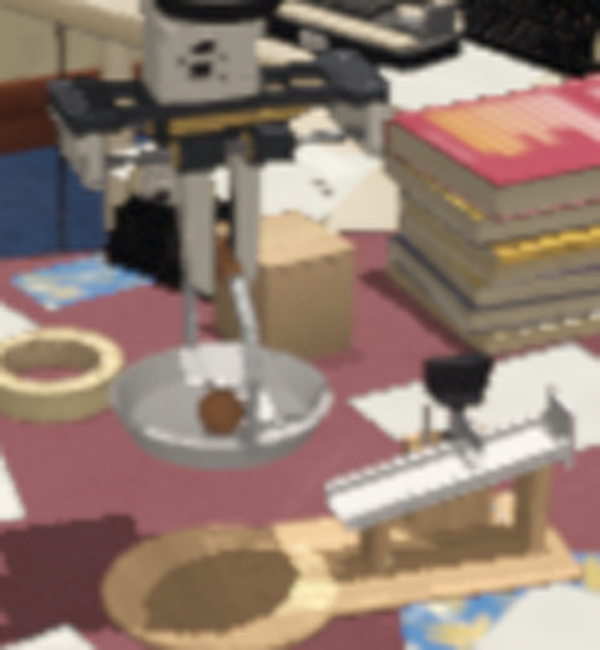

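The dish is lifted with the ball in the middle at (220,410), and the bar is seated in the pads. I turn it a quarter turn in three smooth parts.

>>> apply_moves(
  series=[
    {"jaw": 1,"linear": [0,0,0],"roll": -0.02},
    {"jaw": 1,"linear": [0,0,0],"roll": -0.07},
    {"jaw": 1,"linear": [0,0,0],"roll": -0.15},
    {"jaw": 1,"linear": [0,0,0],"roll": -0.25},
    {"jaw": 1,"linear": [0,0,0],"roll": -0.36},
    {"jaw": 1,"linear": [0,0,0],"roll": -0.48},
    {"jaw": 1,"linear": [0,0,0],"roll": -0.6},
    {"jaw": 1,"linear": [0,0,0],"roll": -0.72},
    {"jaw": 1,"linear": [0,0,0],"roll": -0.82},
    {"jaw": 1,"linear": [0,0,0],"roll": -0.9},
    {"jaw": 1,"linear": [0,0,0],"roll": -0.95},
    {"jaw": 1,"linear": [0,0,0],"roll": -0.98},
    {"jaw": 1,"linear": [0,0,0],"roll": -0.98},
  ],
)

```text
t: 17.52
tool_pos: [0.4259, 0.0035, 0.2127]
orientation: [0.914, 1.368, -0.907]
force: [0.8, 0.9, -2.1]
opening: 0.0119
```

>>> apply_moves(
  series=[
    {"jaw": 1,"linear": [0,0,0],"roll": -0.02},
    {"jaw": 1,"linear": [0,0,0],"roll": -0.07},
    {"jaw": 1,"linear": [0,0,0],"roll": -0.15},
    {"jaw": 1,"linear": [0,0,0],"roll": -0.25},
    {"jaw": 1,"linear": [0,0,0],"roll": -0.36},
    {"jaw": 1,"linear": [0,0,0],"roll": -0.48},
    {"jaw": 1,"linear": [0,0,0],"roll": -0.6},
    {"jaw": 1,"linear": [0,0,0],"roll": -0.72},
    {"jaw": 1,"linear": [0,0,0],"roll": -0.82},
    {"jaw": 1,"linear": [0,0,0],"roll": -0.9},
    {"jaw": 1,"linear": [0,0,0],"roll": -0.95},
    {"jaw": 1,"linear": [0,0,0],"roll": -0.98},
    {"jaw": 1,"linear": [0,0,0],"roll": -0.98},
  ],
)

```text
t: 19.15
tool_pos: [0.4258, 0.0035, 0.2127]
orientation: [0.518, 1.504, -0.513]
force: [-0.2, 1.1, -2.3]
opening: 0.0118
```

```bash
python3 - <<'E'
from h import *
go((.4265,.0036,.212),-.143+np.pi/2)
E
```

```text
t 19.15 pos [0.4258 0.0035 0.2127] jawyaw 0.9118 tilt [ 0.005  0.001 -1.   ] F [-0.19  1.1  -2.34] T [-0.011 -0.173 -0.007] op 0.0118 q [-0.114 -0.364  1.955  0.002  1.545 -1.026]
linear [0.0011 0.0008 0.0007] roll -0.986
```

>>> apply_moves(
  series=[
    {"jaw": 1,"linear": [0,0,0],"roll": -0.02},
    {"jaw": 1,"linear": [0,0,0],"roll": -0.07},
    {"jaw": 1,"linear": [0,0,0],"roll": -0.15},
    {"jaw": 1,"linear": [0,0,0],"roll": -0.25},
    {"jaw": 1,"linear": [0,0,0],"roll": -0.36},
    {"jaw": 1,"linear": [0,0,0],"roll": -0.48},
    {"jaw": 1,"linear": [0,0,0],"roll": -0.6},
    {"jaw": 1,"linear": [0,0,0],"roll": -0.72},
    {"jaw": 1,"linear": [0,0,0],"roll": -0.82},
    {"jaw": 1,"linear": [0,0,0],"roll": -0.9},
    {"jaw": 1,"linear": [0,0,0],"roll": -0.95},
    {"jaw": 1,"linear": [0,0,0],"roll": -0.98},
    {"jaw": 1,"linear": [0,0,0],"roll": -0.99},
    {"jaw": 1,"linear": [0,0,0],"roll": -0.99},
    {"jaw": 1,"linear": [0,0,0],"roll": -0.99},
    {"jaw": 1,"linear": [0,0,0],"roll": -0.99},
    {"jaw": 1,"linear": [0,0,0],"roll": -0.99},
    {"jaw": 1,"linear": [0,0,0],"roll": -0.99},
    {"jaw": 1,"linear": [0,0,0],"roll": -0.99},
    {"jaw": 1,"linear": [0,0,0],"roll": -0.99},
  ],
)

```text
t: 21.65
tool_pos: [0.4259, 0.0034, 0.2127]
orientation: [0.112, 1.563, -0.109]
force: [0.1, -0.6, -3.8]
opening: 0.0118
```

```bash
python3 - <<'E'
from h import *
s,R=st()
c=cam('side');d=cam('top')
a=cv2.resize(c['pixels'][130:250,260:380],None,fx=5,fy=5,interpolation=cv2.INTER_CUBIC)
b=cv2.resize(d['pixels'],(1000,600))[:,:][150:600,390:590]
b=cv2.copyMakeBorder(b,0,150,0,0,cv2.BORDER_CONSTANT)
cv2.imwrite('pics/c9.png',np.hstack([a,b]))
E
```

```text
t 21.65 pos [0.4259 0.0034 0.2127] jawyaw 1.4301 tilt [ 0.005  0.001 -1.   ] F [ 0.14 -0.64 -3.8 ] T [ 0.054 -0.139 -0.021] op 0.0118 q [-0.114 -0.364  1.955  0.002  1.545 -1.544]
```

View pics/c9.png

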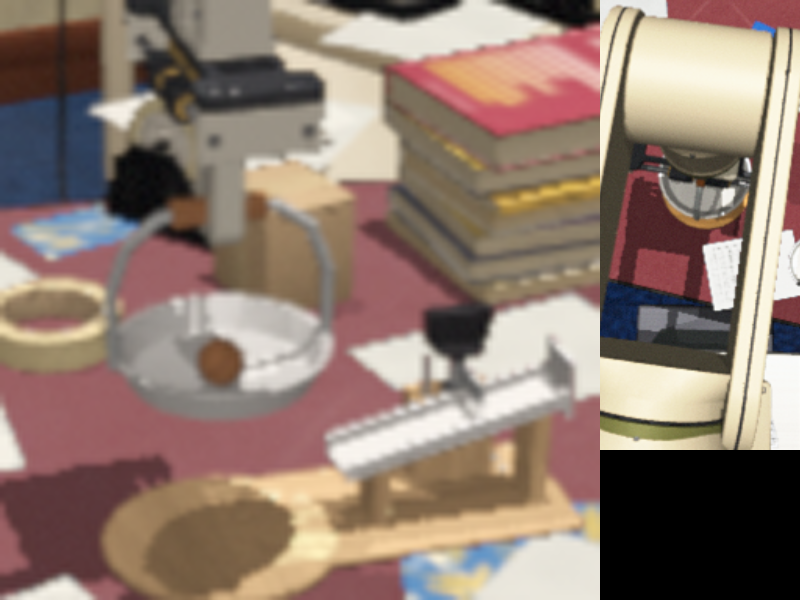

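The dish is held level about 10 cm above its stand, with the ball in the middle at (220,362). The bar, (175,208)–(265,208), now lies along the chute. I hand in.

```bash
python3 -c "
from h import *
st(); print(close_job())"
```

```text
t 21.75 pos [0.4259 0.0034 0.2127] jawyaw 1.4301 tilt [ 0.005  0.001 -1.   ] F [ 0.03  0.21 -2.33] T [ 0.055 -0.16  -0.01 ] op 0.0114 q [-0.114 -0.364  1.955  0.002  1.545 -1.544]
the job is handed in; nothing more can be done
None
```

The ball is drawn, and the arm is holding the dish still, about 10 cm up and a quarter turn round. I handed the job in at 21.75 s of the 61 s allowed.

- **Knob:** I turned it clockwise until it pressed on its stop (0.4 N m at the wrist) and held it there about a second. The ball rolled into the dish, and a later picture showed the knob sprung back with its blade across the chute.
- **Dish:** I took the larger dish by its bar and lifted it 100.6 mm. I then turned it 88.5°, so the bar lies along the chute.
- **Last checks:** The tool was within 0.3° of vertical and did not move between the last two readings. The side view showed the ball in the middle and no sign of the nearby items having moved.
- **Disagreements:** The knob's axis, felt through the grip, was 2–3 mm from where the cameras put it. My measurements of the chute's direction ranged from -0.12 to -0.18 rad, and I used about -0.143. The bar may therefore be about 2° off the chute line.

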